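# Hold a push-type grease gun on a bearing's tilted nipple

### The arm

A 7-joint arm with a two-finger parallel gripper is mounted at the origin on the work surface. World frame = base frame: x ahead of the robot, y to its left, z up, the work surface at z = 0. Lengths are in m, angles in rad, forces in N, time in s.
With the tool pointing down it reaches from about 0.4 to 0.85 m from the base axis. Payload 10.4 kg.
Tool frame: the origin (TCP) lies on the centre line of the jaws, within the pads' length; the fingertips stand 14 mm ahead of it and the grasp point (between the pads) lies 5 mm behind it (manip.tip_reach is the distance from the TCP to the fingertips, in m); z points along the fingers, y is the line along which they close (so a half turn about z gives the same grasp; the last joint's range is limited). The gripper opens to 85 mm and grips with 20 to 120 N. Pads are 22 mm wide; open, the fingers measure 114 mm over their backs; the gripper's body (76 mm by 85 mm) begins 54 mm behind the grasp point. The pads swing forward as they close: fully open they stand 13 mm farther back than shut.
Start: joints at [-1.273, 0.332, -0.065, 1.46, 0.022, 1.35, -0.088], TCP at [0.197, 0.593, 0.222] pointing down, gripper open.
Joint ranges: [-2.6, 2.6], [-0.5, 2.12], [-1.47, 1.34], [0.16, 2.42], [-1.27, 4.41], [0.06, 2.06], [-2.6, 2.6]. Speed limits (rad/s): [2.22, 2.22, 2.79, 2.79, 3.14, 3.14, 3.14].

### API

Orientations are given as a unit quaternion [x, y, z, w].
In Python, from workcell import manip gives the robot as it stands.
- The arm moves only by the shell command python3 -m pendant 'ROWS' [FORCE]. ROWS is JSON, a list of rows, each a list of 7 numbers: the shift along the tool's x, y, z in units of 50 mm (1.0 is 50 mm), then the turn, a rotation vector about the tool's x, y, z in units of 8 degrees (1.0 is 8 degrees), then the opening, from -1 (shut) to 1 (fully open), so that 0 is half open. In form: [[dx, dy, dz, ax, ay, az, jaw], ...]. A call has exactly 10 rows; each row is the pose to reach, as a shift and turn from the pose commanded when the call began, along the tool's axes at that moment; what a row does not reach only later rows make up. A row lasts 1/8 s, in which the tool goes at most 62.5 mm and 10.7 degrees, less where a joint would pass 70% of its speed; a pose out of reach is approached as far as the arm can. A call with a gripper value outside its range is refused whole. The fingers move at their own pace and stop on an object; FORCE is the grip in N (left out, the last holds). Time passes only in rows, so rows that repeat a pose let the fingers close, or fill a call up. It gives the time, the measured TCP pose, the force, the opening and the grip force at its end, in the units of the state.
- manip.get_obs(): the state, without advancing time (a new reading comes with each control period).
- manip.camera(name): name is "side" or "top" or "wrist"; returns (picture, depth): 480x640x3 uint8, red, green, blue; 480x640 float32, m along the optical axis (not along the pixel's ray), 0 where there is no reading.
- manip.get_calibration(name): a dict with "fx", "fy", "cx", "cy" (pixels), "xyz" and "orientation" of the camera in the world. Camera axes: x right, y up, looking along -z (the intrinsics and any distortion apply to the point x, -y, -z); pixel columns grow to the right and rows downward; lengths in m; the calibration is good to about 2 mm. A picture is of the moment at which its call begins: read the wrist's pose just before it. get_calibration takes no time and is no camera call; for the wrist camera it gives the pose at the moment of the call.
- manip.hand_in(): hands the job in; it is judged then, once.
Trained networks look in the newest picture that a camera, given by its name, has taken for a name from the list of things; names that differ only in an ending like _2 or _b are one class to them, and where a whole thing is asked for, a point or a joint stands for the part that bears it (a point fixed in the world has none). Each returns a list of dicts, best first, with "p" (0 to 1); they miss things now and then, are a little off and sometimes report something else, mostly with a low value. They report only what shows in the picture. A call takes as long as a camera call. They do not tell look-alikes from the thing itself.
- manip.find_in(thing, camera): "box" ([left, top, right, bottom] in pixels, round what is visible of it).
- manip.trace(thing, camera): "pixels" (480x640 bool, what is visible of it) and "box" ([left, top, right, bottom] in pixels, round what is visible of it).
- manip.tip_of(thing, camera): "pixel" ([column, row] in pixels: a listed point, or the origin of a listed thing).
The state is a dict: "clock": time; "joint_pos": joint angles; "joint_velocities": joint speeds; "tau": joint torques, N m; "position": TCP position; "ee_rot": TCP orientation; "ft_force": force on the tool from outside, world axes, zero at the start; "torque": the same for the moment, N m; "grip_width": opening from 0.0 (shut) to 1.0 (fully open); "grasp_force": force on a finger pad.
Only numpy, scipy, OpenCV 4.12 (cv2) and the standard library are available. Lean on these libraries where they do the work, as an engineer would, in place of code of your own. Each camera call takes 0.05 s, during which the arm holds its last target. There are 200 camera calls.

### The job

Pick up the small grease gun standing on the bench and push its mouth squarely onto the tilted grease nipple of the bearing block until it snaps over the nipple's catch balls and sits fully home on the brass collar. Keep pushing it home against the nipple's spring for a couple of seconds and finish while still holding it there: do not let go. Leave the oil bottle, the lock case and the door lever where they are.

Things in the scene. Friction and masses are not known exactly. Their poses are not given: they have to be found in the camera images.
- gun_grip (a point): Grease gun, 100 mm long, 0.15 to 0.3 kg, standing upright, open mouth down. From the mouth up: round steel head 31 mm in diameter to 40 mm; square aluminium barrel 28 x 28 mm to 85 mm; dark round cap 26 mm in diameter to 100 mm. This point: on its axis, mid-barrel, 62 mm above the mouth. z runs from mouth to cap; x and y are square to the barrel's flats.
- gun_mouth (a point): Centre of the gun's open mouth (lower end face), on its axis; axes as gun_grip. Round bore: 19 mm in diameter for the first 5 mm (the lip), then 25 mm, flat ceiling 26 mm deep. Any turn about its axis fits the nipple.
- nipple_seat (a point): Grease nipple: centre of the top face of its brass collar (26 mm in diameter), about 94 mm above the bench; the gun's mouth rests here when home. z: the nipple's axis, pointing out, 30 degrees off vertical, leaning to the robot's left (+y) within 35 degrees; y level. Along z from here: stem 15 mm in diameter to 20 mm, tapering to 10 mm at 23 mm, then a sprung pin 8.4 mm in diameter to 34 mm.
- bearing: Grey bearing block fixed to the bench, 165 (x) x 46 (y) x 96 mm, origin under its centre; a 30 mm shaft, 140 mm long, passes through it along y, 50 mm up. The nipple stands on its rounded top, leaning to its -x.
- pin (a joint): How far the nipple's sprung pin is pushed in, m: 0 free, 0.008 when the gun's mouth rests on the collar. Its spring pushes back with 7 N at first, 11 N when home, which drives the gun back up past the balls if it is let go.
- catch_a (a joint): Sprung catch ball sticking 4 mm out of the stem on the +y side of the nipple, 11 mm above the collar: how far it is pushed in, m. 0 out, about 0.002 while the gun's lip passes over it, back near 0 once snapped. Passing both balls takes some 5 N on top of the pin's spring.
- catch_b (a joint): The same for the ball on the nipple's -y side.
- bottle: Oil bottle standing on the bench, 48 mm in diameter, 115 mm high, white with dark cap; origin under its centre. A bystander.
- lock_case: Steel mortise lock case lying flat on the bench, about 85 x 200 x 22 mm; origin under its centre, long side along y. A bystander.
- lever_handle: Dark door lever lying on the bench, rose 52 mm in diameter at the origin, grip 125 mm long towards its -y, 42 mm high. A bystander.
There are look-alikes about, which are no part of the job. Of the things shaped like the bearing, the grey one is meant. Leave any green look-alike of the part that bears gun_grip alone.

How it is judged:
On the way, in this order (a step that is already met when the one before it is completed fails the run):
1. the gun is picked up off the bench (height (world z) of gun_mouth above 0.03 m and contact force between the fingers and gun above 2 N), for 0.2 s.
2. the gun is pushed squarely onto the nipple, has snapped over the catch balls and is held home against the spring for a second (value of joint pin above 0.0055 m and value of joint each of catch_a, catch_b below 0.0009 m and distance between gun_mouth and nipple_seat below 0.0035 m and angle between the z axis of gun_mouth and the z axis of nipple_seat, either way round below 0.1 rad and contact force between the fingers and gun above 2 N), for 1 s.
At the end, for the whole second after the job is handed in: Gun still held pressed home: pin in over 5.5 mm, both catch balls out again (within 0.9 mm), mouth within 3.5 mm of the collar's centre, axes within 0.1 rad, over 5 N between gun and bearing fitting, fingers on the gun, gun at rest; bottle, lock case, lever within 30 mm of their starts (all of step 2 and contact force between gun and bearing above 5 N and linear speed of gun below 0.02 m/s and distance of each of bottle, lock_case, lever_handle from where it was at the start of the episode below 0.03 m); the arm keeps its last pose, push and grip.
It fails at once if a bystander is pushed away by more than 30 mm (distance of any of bottle, lock_case, lever_handle from where it was at the start of the episode above 0.03 m).
It also fails if it takes over 51 s, if anything falls off the work surface, if the arm or the gripper's body presses on something with over 40 N, if the wrist force passes 120 N, or if a joint passes its speed limit or range.

## Working session

There is one attempt and no reset: what is moved stays moved. The work goes in short steps, Python scripts to look and compute and a shell command to move; the robot and the scene stay as the last step left them, time stands still between calls to the robot, and variables do not carry over. Pictures are saved under pics/ and viewed, at most 10 in all, crops included, and the job is handed in when it is done.

```bash
mkdir -p pics; ls; cat > h.py <<'E'
import numpy as np, cv2
from scipy.spatial.transform import Rotation as R
from workcell import manip
np.set_printoptions(precision=4,suppress=True)
def w(cal,u,v,d):
    p=np.array([(u-cal['cx'])/cal['fx']*d, -(v-cal['cy'])/cal['fy']*d, -d*np.ones_like(d)]) 
    return (R.from_quat(cal['orientation']).as_matrix()@p).T+cal['xyz']
def cloud(cam,mask,depth):
    v,u=np.nonzero(mask&(depth>0)); return w(manip.get_calibration(cam),u.astype(float),v.astype(float),depth[v,u].astype(float))
def delta(pos,rot):
    "shift/turn from current measured pose in pendant units"
    o=manip.get_obs(); r0=R.from_quat(o['ee_rot'])
    return r0.inv().apply(np.array(pos)-o['position'])/.05, np.degrees((r0.inv()*rot).as_rotvec())/8
E
python3 - <<'E'
from h import *
for c in ['top','side']:
    im,d=manip.camera(c); cv2.imwrite(f'pics/{c}1.png',im[...,::-1]); np.save(f'{c}.npy',d)
    cal=manip.get_calibration(c); print(c,cal)
    for t in ['gun_grip','bearing']:
        for r in manip.trace(t,c):
            p=cloud(c,r['pixels'],d); col=im[r['pixels']].mean(0)
            print(t,r['p'],r['box'],col,np.percentile(p,[5,50,95],axis=0))
    for t in ['gun_mouth','nipple_seat','gun_grip']:
        print(t,[(r['p'],r['pixel']) for r in manip.tip_of(t,c)])
print(manip.get_obs())
E
```

```text
pics
top {'fx': 538.7229927407992, 'fy': 538.7229927407992, 'cx': 322.31356277276547, 'cy': 241.7211049473194, 'xyz': array([0.5541, 0.0383, 0.9455]), 'orientation': array([-0.0266,  0.018 ,  0.7136, -0.6998])}
gun_grip 0.85 [224.5, 344.0, 251.8, 368.7] [40.2043 68.9686 49.4597] [[0.4119 0.1804 0.0196]
 [0.4273 0.1891 0.0863]
 [0.4376 0.2048 0.1023]]
bearing 0.82 [369.7, 79.8, 464.4, 157.5] [ 85.4056  44.0696 109.8142] [[ 0.7653 -0.1791  0.0142]
 [ 0.8088 -0.1169  0.0642]
 [ 0.8651 -0.063   0.099 ]]
bearing 0.57 [388.4, 186.5, 492.8, 271.9] [ 98.433  101.4322 105.1207] [[ 0.5812 -0.2165  0.0144]
 [ 0.6299 -0.1441  0.0646]
 [ 0.6805 -0.0861  0.0985]]
gun_mouth [(0.95, [240.8, 357.1]), (0.91, [275.9, 319.6])]
nipple_seat [(0.64, [410.7, 102.6]), (0.6, [435.0, 223.7])]
gun_grip [(0.84, [269.5, 321.9]), (0.57, [232.6, 359.5])]
side {'fx': 527.818241356922, 'fy': 527.818241356922, 'cx': 322.7649094361545, 'cy': 231.5184725054373, 'xyz': array([ 0.1773, -0.7328,  0.565 ]), 'orientation': array([ 0.4951, -0.1438, -0.2128,  0.83  ])}
gun_grip 0.72 [220.9, 220.4, 239.7, 272.5] [134.8606 136.0
[... 546 characters left out ...]
h [(0.8, [195.5, 259.0]), (0.77, [230.2, 266.8])]
nipple_seat [(0.75, [376.5, 272.2]), (0.65, [449.6, 240.9])]
gun_grip [(0.79, [190.6, 232.5]), (0.7, [232.2, 239.6])]
{'clock': 0.6, 'joint_pos': array([-1.2726,  0.3322, -0.0647,  1.4601,  0.0216,  1.3499, -0.0885]), 'joint_velocities': array([ 0.0006, -0.0015,  0.0015, -0.0022, -0.0004, -0.0007, -0.0007]), 'tau': array([ -0.0013, -62.494 ,   0.0486, -39.1682,   0.0165,   0.002 ,
        -0.0001]), 'position': array([0.1971, 0.5931, 0.2224]), 'ee_rot': array([ 0.1597,  0.9872,  0.    , -0.    ]), 'ft_force': array([-0.3516,  0.2654,  0.4563]), 'torque': array([-0.0284, -0.053 ,  0.0148]), 'grasp_force': 0.0, 'grip_width': 0.9961493425224582}
```

View pics/top1.png

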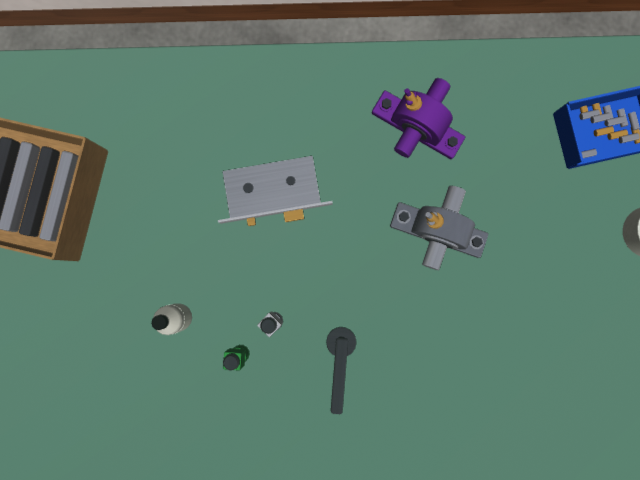

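View pics/side1.png

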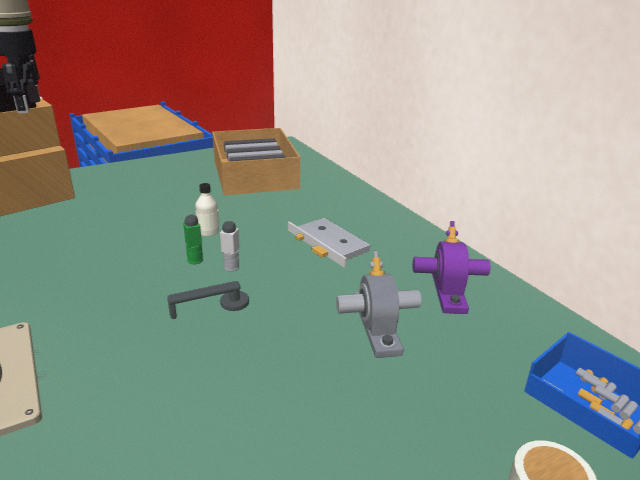

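The top view has two gun candidates: steel/aluminium at (269,323) and green at (233,360). It also has two bearings: grey at (440,228) and purple at (420,118). By the description I choose the steel gun and the grey bearing. I'll check the gun in a close crop and work out the geometry.

```bash
python3 - <<'E'
from h import *
im=cv2.imread('pics/side1.png'); cv2.imwrite('pics/crop1.png',cv2.resize(np.hstack([im[200:290,170:270],im[235:325,330:430]]),None,fx=4,fy=4,interpolation=cv2.INTER_CUBIC))
def ray(c,px):
    k=manip.get_calibration(c); a=w(k,px[0],px[1],1.0); return k['xyz'],(a-k['xyz'])/np.linalg.norm(a-k['xyz'])
def tri(a,b):
    A=0;B=0
    for o,d in (ray('top',a),ray('side',b)):
        P=np.eye(3)-np.outer(d,d);A=A+P;B=B+P@o
    x=np.linalg.solve(A,B); return x,[np.linalg.norm(np.cross(x-o,d)) for o,d in (ray('top',a),ray('side',b))]
print('seat',tri([435,223.7],[376.5,272.2]))
print('grip',tri([269.5,321.9],[232.2,239.6]));print('mouth',tri([275.9,319.6],[230.2,266.8]))
d=np.load('top.npy'); m=np.zeros(d.shape,bool); m[308:340,255:286]=1
p=cloud('top',m,d); 
for lo,hi in((.093,.11),(.078,.091)):
    q=p[(p[:,2]>lo)&(p[:,2]<hi)]; print(len(q),q.mean(0),cv2.minAreaRect((q[:,:2]*1000).astype(np.float32)))
m=np.zeros(d.shape,bool); m[205:235,420:450]=1
p=cloud('top',m,d); q=p[p[:,2]>.1];print('nipple pts',len(q)); 
for lo in np.arange(.1,.14,.005):
    s=q[(q[:,2]>=lo)&(q[:,2]<lo+.005)]; print(lo,len(s),s.mean(0) if len(s) else '')
# bearing feet bolt line
b=[w(manip.get_calibration('top'),u,v,d[v,u].astype(float)) for u,v in((404,216),(477,242))];print(b, np.degrees(np.arctan2(*(b[0]-b[1])[1::-1])))
# target above gun
g=tri([269.5,321.9],[232.2,239.6])[0]
o=manip.get_obs();print(R.from_quat(o['ee_rot']).as_matrix())
for yaw in (-45,0,45,90): print(yaw,delta([g[0],g[1],.25],R.from_euler('z',yaw,degrees=True)*R.from_quat([1,0,0,0])))
E
```

```text
seat (array([ 0.6356, -0.1324,  0.093 ]), [np.float64(0.002915345626298691), np.float64(0.002915345626298566)])
grip (array([0.4828, 0.1364, 0.0617]), [np.float64(0.0022175321507288434), np.float64(0.0022175321507288278)])
mouth (array([0.4781, 0.1334, 0.0018]), [np.float64(0.001551468527917628), np.float64(0.001551468527917689)])
206 [0.4793 0.1353 0.0999] ((479.2504577636719, 135.7469940185547), (24.441734313964844, 24.069969177246094), 27.417964935302734)
108 [0.481  0.134  0.0854] ((478.9154357910156, 136.0231170654297), (26.98739242553711, 28.36783790588379), 43.829994201660156)
nipple pts 158
0.1 31 [ 0.6364 -0.135   0.1018]
0.10500000000000001 33 [ 0.6397 -0.1253  0.1075]
0.11000000000000001 42 [ 0.6405 -0.1225  0.1125]
0.11500000000000002 26 [ 0.6425 -0.1222  0.1167]
0.12000000000000002 17 [ 0.6441 -0.1143  0.1231]
0.12500000000000003 9 [ 0.6456 -0.1156  0.1261]
0.13000000000000003 0 
0.13500000000000004 0 
0.14000000000000004 0 
[array([ 0.6538, -0.0919,  0.0241]), array([ 0.6063, -0.2134,  0.0301])] 68.64106607179352
[[-0.949   0.3153 -0.    ]
 [ 0.3153  0.949   0.0001]
 [ 0.      0.0001 -1.    ]]
-45 (array([-8.3036, -6.8677, -0.5522]), array([  0.0006,   0.0008, -19.1726]))
0 (array([-8.3036, -6.8677, -0.5522]), array([-0.0003, -0.001 , 20.2024]))
45 (array([-8.3036, -6.8677, -0.5522]), array([ 0.0001, -0.0009, 14.5774]))
90 (array([-8.3036, -6.8677, -0.5522]), array([ 0.0004, -0.0007,  8.9524]))
```

View pics/crop1.png

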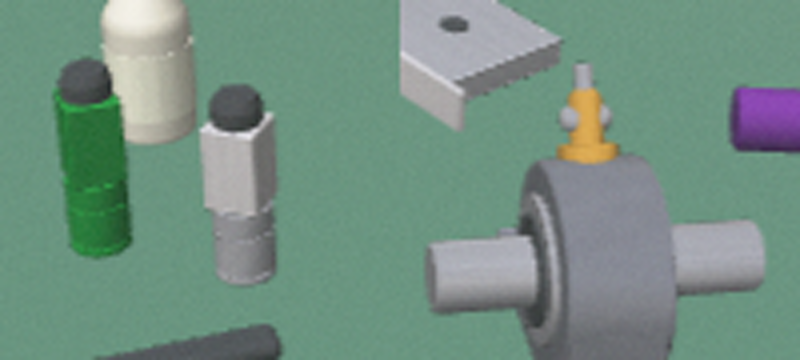

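The crop confirms it. The silver gun with the square barrel is at side pixel (232,245), the green one is left of it, and the grey bearing's nipple is at (376,272). I'll hover above the gun, turned so the fingers close across the line to the green gun.

```bash
python3 -m pendant '[[-1,-0.8,-0.2,0,0,0.4,1],[-2,-1.6,-0.4,0,0,0.8,1],[-3,-2.5,-0.55,0,0,1.2,1],[-4,-3.3,-0.55,0,0,1.6,1],[-5,-4.2,-0.55,0,0,2,1],[-6,-5,-0.55,0,0,2.4,1],[-7,-5.9,-0.55,0,0,2.8,1],[-8,-6.7,-0.55,0,0,3.2,1],[-8.24,-6.91,-0.55,0,0,3.45,1],[-8.24,-6.91,-0.55,0,0,3.45,1]]' 40; python3 - <<'E'
from h import *
o=manip.get_obs();print(o['position'],o['joint_pos'],o['clock'])
c='wrist'; im,d=manip.camera(c); cv2.imwrite(f'pics/{c}1.png',im[...,::-1]); np.save('w.npy',d)
k=manip.get_calibration(c);print(k)
for r in manip.trace('gun_grip',c):
    p=cloud(c,r['pixels'],d); print(r['p'],r['box'],im[r['pixels']].mean(0))
    for lo,hi in((.095,.105),(.078,.09)):
        q=p[(p[:,2]>lo)&(p[:,2]<hi)]
        if len(q): print(len(q),q.mean(0),cv2.minAreaRect((q[:,:2]*1000).astype(np.float32)))
E
```

```text
clock: 1.85
position: [0.4804, 0.1321, 0.2501]
ee_rot: [0.393, 0.919, 0.0, 0.0]
ft_force: [-0.9, 0.8, -0.1]
grip_width: 1.0
grasp_force: 0.0
[0.4804 0.1321 0.2501] [-0.7325  0.0228  0.3811  1.765  -0.0081  1.3548  0.4124] 1.85
{'fx': 344.47158136223806, 'fy': 344.47158136223806, 'cx': 315.8889162041392, 'cy': 238.3772696503249, 'xyz': array([0.4321, 0.1831, 0.4019]), 'orientation': array([-0.1244, -0.0501,  0.3705,  0.9191])}
0.96 [300.0, 188.1, 329.8, 229.1] [ 93.5266 100.8003  99.4298]
565 [0.4755 0.1394 0.0993] ((476.2243347167969, 138.72836303710938), (23.807586669921875, 24.504919052124023), 3.9970896244049072)
281 [0.4731 0.1425 0.0847] ((476.0455322265625, 139.0782470703125), (27.559938430786133, 27.81195068359375), 44.114532470703125)
0.68 [216.8, 392.5, 299.8, 409.2] [80.9873 85.481  85.1266]
0.65 [295.5, 100.8, 339.3, 145.0] [66.2993 90.9514 75.5151]
708 [0.4204 0.1974 0.0993] ((420.40802001953125, 197.74720764160156), (24.52553367614746, 24.077293395996094), 43.575035095214844)
277 [0.4212 0.1961 0.085 ] ((420.3870849609375, 197.4566650390625), (27.795198440551758, 27.80095672607422), 85.60641479492188)
```

```bash
python3 -m pendant '[[0.05,0,0.8,0,0,0,1],[0.05,0,1.6,0,0,0,1],[0.05,0,2.4,0,0,0,1],[0.05,0,3.0,0,0,0,1],[0.05,0,3.5,0,0,0,1],[0.05,0,3.8,0,0,0,1],[0.05,0,3.8,0,0,0,1],[0.05,0,3.8,0,0,0,-1],[0.05,0,3.8,0,0,0,-1],[0.05,0,3.8,0,0,0,-1]]' 60;  python3 -m pendant '[[0,0,0,0,0,0,-1],[0,0,0,0,0,0,-1],[0,0,0,0,0,0,-1],[0,0,0,0,0,0,-1],[0,0,-0.4,0,0,0,-1],[0,0,-0.8,0,0,0,-1],[0,0,-1.4,0,0,0,-1],[0,0,-2,0,0,0,-1],[0,0,-2.6,0,0,0,-1],[0,0,-2.6,0,0,0,-1]]'
```

```text
clock: 3.2
position: [0.4777, 0.1373, 0.0605]
ee_rot: [0.391, 0.921, 0.0, 0.0]
ft_force: [0.3, -0.9, 0.2]
grip_width: 0.378
grasp_force: 0.0
clock: 4.45
position: [0.4785, 0.1375, 0.1919]
ee_rot: [0.391, 0.921, 0.002, 0.001]
ft_force: [0.3, 0.5, -1.8]
grip_width: 0.311
grasp_force: 59.7
```

```bash
cat >> h.py <<'E'
def align(rot,n):
    "rot turned minimally so tool z = -n"
    z=rot.apply([0,0,1]); a=np.cross(z,-n); s=np.linalg.norm(a); return R.from_rotvec(a/s*np.arctan2(s,z@-n))*rot
E
python3 - <<'E'
from h import *
o=manip.get_obs();c='wrist'; k=manip.get_calibration(c);im,d=manip.camera(c); cv2.imwrite(f'pics/{c}2.png',im[...,::-1]);np.save('w.npy',d)
r0=R.from_quat(o['ee_rot'])
print('cam in tool',r0.inv().apply(k['xyz']-o['position']),(r0.inv()*R.from_quat(k['orientation'])).as_matrix())
for t in ['gun_mouth','gun_grip']:print(t,[(r['p'],r['pixel']) for r in manip.tip_of(t,c)])
for r in manip.trace('gun_grip',c):
    p=r0.inv().apply(cloud(c,r['pixels'],d)-o['position']); print(r['p'],r['box'],np.percentile(p,[2,50,98],axis=0))
az=np.radians(67.5);n=np.array([.5*np.cos(az),.5*np.sin(az),.866]);s=np.array([.6365,-.1324,.0935])
print(n,delta(s+n*.13,align(r0,n)),delta(s+n*.13,align(R.from_euler('z',-25,degrees=True)*r0,n)),o['position'],o['joint_pos'])
E
```

```text
cam in tool [ 0.0679 -0.0003 -0.1519] [[ 0.0004  0.964   0.2659]
 [ 1.     -0.0005  0.0002]
 [ 0.0003  0.2659 -0.964 ]]
gun_mouth [(0.93, [315.5, 254.7])]
gun_grip [(0.72, [315.1, 124.2]), (0.67, [316.1, 297.0]), (0.27, [212.2, 267.4])]
0.92 [283.5, 235.6, 349.4, 363.7] [[-0.0086 -0.0149 -0.0374]
 [ 0.0099 -0.0022 -0.0238]
 [ 0.0142  0.0103  0.0522]]
0.8 [288.0, 100.7, 342.3, 153.9] [[ 0.0663 -0.0191  0.0933]
 [ 0.0807 -0.0039  0.0958]
 [ 0.0961  0.011   0.1108]]
[0.1913 0.4619 0.866 ] (array([-5.5763, -0.2526, -0.351 ]), array([ 3.4259, -1.4999,  0.008 ])) (array([-5.5763, -0.2526, -0.351 ]), array([ 3.0435, -2.2237,  3.0634])) [0.4785 0.1375 0.1919] [-0.7362  0.0593  0.3815  1.854  -0.0243  1.2287  0.4209]
```

View pics/wrist2.png

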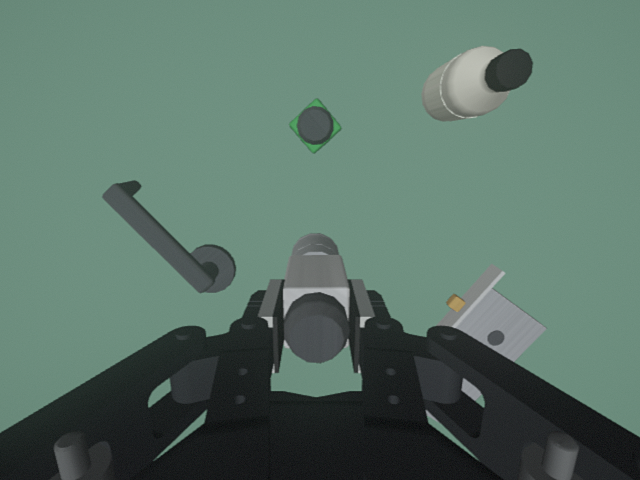

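The gun sits straight in the jaws and centred: cap at (317,328), mouth edge at row 235. Next I'll move to a tilted pose short of the nipple's axis, for a close look.

```bash
python3 -m pendant '[[-0.7,0,-0.3,0.4,-0.2,0,-1],[-1.4,-0.05,-0.6,0.8,-0.4,0,-1],[-2.2,-0.1,-0.7,1.2,-0.6,0,-1],[-3,-0.15,-0.7,1.6,-0.8,0,-1],[-3.8,-0.2,-0.7,2,-1,0,-1],[-4.6,-0.25,-0.7,2.4,-1.2,0,-1],[-5.4,-0.25,-0.7,2.8,-1.35,0,-1],[-6.2,-0.25,-0.7,3.2,-1.5,0,-1],[-6.4,-0.25,-0.7,3.43,-1.5,0,-1],[-6.4,-0.25,-0.7,3.43,-1.5,0,-1]]';  python3 -m pendant '[[0,0,0,0,0,0,-1],[0,0,0,0,0,0,-1],[0,0,0,0,0,0,-1],[0,0,0,0,0,0,-1],[0,0,0,0,0,0,-1],[0,0,0,0,0,0,-1],[0,0,0,0,0,0,-1],[0,0,0,0,0,0,-1],[0,0,0,0,0,0,-1],[0,0,0,0,0,0,-1]]'; python3 - <<'E'
from h import *
o=manip.get_obs();c='wrist'; k=manip.get_calibration(c);im,d=manip.camera(c);np.save('w.npy',d)
cv2.imwrite(f'pics/{c}3.png',im[...,::-1]); r0=R.from_quat(o['ee_rot']);print(o['joint_pos'])
for t in ['nipple_seat','gun_mouth']:
  for r in manip.tip_of(t,c):
    u,v=r['pixel']; D=float(d[int(v),int(u)]);print(t,r['p'],r['pixel'],D,w(k,u,v,D),r0.inv().apply(w(k,u,v,D)-o['position']))
hsv=cv2.cvtColor(im,cv2.COLOR_RGB2HSV); m=(hsv[...,0]>10)&(hsv[...,0]<30)&(hsv[...,1]>120)
p=cloud(c,m,d); p=p[(np.linalg.norm(p[:,:2]-[.64,-.13],axis=1)<.05)]
print(len(p),[np.round(p[(p[:,2]>a)&(p[:,2]<a+.005)].mean(0),4) for a in np.arange(.085,.12,.005)])
np.save('brass.npy',p)
E
```

```text
clock: 5.9
position: [0.6906, -0.1019, 0.2224]
ee_rot: [0.377, 0.889, -0.259, 0.001]
ft_force: [0.3, 0.3, -2.1]
grip_width: 0.311
grasp_force: 59.7
clock: 7.15
position: [0.6907, -0.1017, 0.2249]
ee_rot: [0.377, 0.889, -0.258, 0.003]
ft_force: [-0.2, 0.6, -2.9]
grip_width: 0.311
grasp_force: 59.7
[-0.4395  0.7097  0.5406  1.1027  0.1426  1.6026  0.7811]
nipple_seat 0.94 [512.0, 330.1] 0.25960785150527954 [ 0.8231 -0.0983  0.1018] [-0.0678  0.1473  0.08  ]
nipple_seat 0.76 [326.9, 169.6] 0.260535329580307 [ 0.6397 -0.1167  0.1136] [0.0487 0.0078 0.1131]
gun_mouth 0.58 [314.4, 256.5] 0.17484700679779053 [ 0.6783 -0.1006  0.2107] [ 0.0125 -0.0013  0.0142]
0 [array([nan, nan, nan]), array([nan, nan, nan]), array([nan, nan, nan]), array([nan, nan, nan]), array([nan, nan, nan]), array([nan, nan, nan]), array([nan, nan, nan])]<stdin>:9: RuntimeWarning: Mean of empty slice.
  ret = um.true_divide(
```

View pics/wrist3.png

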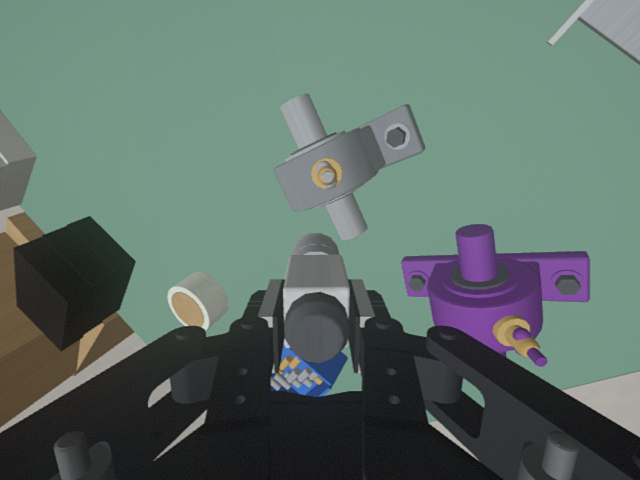

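The grey bearing's nipple sits at (327,173), with its brass collar seen nearly end-on; the purple one is at (515,335). I'll fit the collar plane and centre from depth.

```bash
python3 - <<'E'
from h import *
from scipy.optimize import least_squares
k=manip.get_calibration('wrist'); d=np.load('w.npy'); o=manip.get_obs(); r0=R.from_quat(o['ee_rot'])
im=cv2.imread('pics/wrist3.png'); hsv=cv2.cvtColor(im,cv2.COLOR_BGR2HSV)
v,u=np.mgrid[150:195,305:350]; print(hsv[182,327],hsv[165,316])
near=np.zeros(d.shape,bool); near[150:195,305:350]=1
m=near&(hsv[...,0]>8)&(hsv[...,0]<32)&(hsv[...,1]>70)
vv,uu=np.nonzero(m); print(m.sum(),uu.min(),uu.max(),vv.min(),vv.max())
c,_=cv2.findContours(m.astype(np.uint8),cv2.RETR_EXTERNAL,2); e=cv2.fitEllipse(cv2.convexHull(max(c,key=cv2.contourArea)));print('ellipse',e)
p=cloud('wrist',near,d); 
az=np.radians(67.5);n=np.array([.5*np.cos(az),.5*np.sin(az),.866])
# outer collar ring: brass pixels near hull edge
q=cloud('wrist',m,d); h=(q-[.6365,-.1324,.0935])@n; print('heights along n',np.percentile(h,[5,25,50,75,95])*1000, np.histogram(h*1000,bins=np.arange(-12,36,3)))
f=q[abs(h-np.median(h[h<.006]))<.003]; 
A=f-f.mean(0); nn=np.linalg.svd(A)[2][2]; nn*=np.sign(nn[2]); print('collar plane',len(f),nn,np.degrees(np.arccos(nn[2])),np.degrees(np.arctan2(nn[1],nn[0])),f.mean(0),np.std(A@nn))
D=np.median([0.0]) 
# intersect ellipse centre ray with collar plane
a=w(k,e[0][0],e[0][1],1.0)-k['xyz']; t=((f.mean(0)-k['xyz'])@n)/(a@n); print('seat',k['xyz']+a*t)
# pin tip: highest points
g=p[(p-[.6365,-.1324,.0935])@n>.026]; print('pin',len(g),g.mean(0), ((g-[.6365,-.1324,.0935])@n).max())
cv2.imwrite('pics/crop3.png',cv2.resize(im[130:215,285:370],None,fx=6,fy=6,interpolation=cv2.INTER_CUBIC))
E
```

```text
[ 23  28 146] [ 21 103 183]
489 311 341 158 188
ellipse ((326.30426025390625, 173.02069091796875), (30.51625633239746, 30.763044357299805), 33.27225112915039)
heights along n [ 1.3118  2.2311  3.0141 23.3312 25.4267] (array([  0,   0,   7,   1, 235,  74,   1,   1,   5,   1,   1,  71,  90,
         1,   0]), array([-12,  -9,  -6,  -3,   0,   3,   6,   9,  12,  15,  18,  21,  24,
        27,  30,  33]))
collar plane 309 [0.169  0.4702 0.8662] 29.976877300404492 70.23649355099258 [ 0.6376 -0.1293  0.0945] 0.0007517897593712887
seat [ 0.6387 -0.1301  0.0946]
pin 117 [ 0.6442 -0.1149  0.1232] 0.0382208336561219
```

View pics/crop3.png

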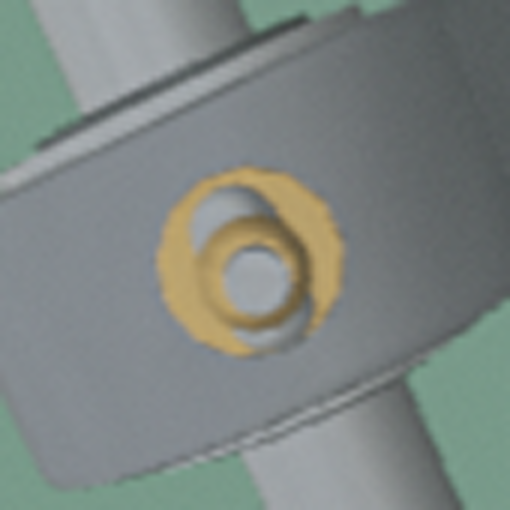

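```bash
python3 - <<'E'
from h import *
k=manip.get_calibration('wrist'); d=np.load('w.npy'); o=manip.get_obs(); r0=R.from_quat(o['ee_rot'])
im=cv2.imread('pics/wrist3.png')
m=np.zeros(d.shape,bool); m[230:366,280:355]=1
p=r0.inv().apply(cloud('wrist',m,d)-o['position']); p=p[abs(p[:,0])<.03]
for a in np.arange(-.045,.075,.005):
    s=p[(p[:,2]>=a)&(p[:,2]<a+.005)&(abs(p[:,1])<.022)]
    if len(s): print(round(a,3),len(s),'x',np.percentile(s[:,0],[2,50,98])*1000,'y',np.percentile(s[:,1],[2,50,98])*1000)
for v in range(230,262,3): print(v,d[v,316], r0.inv().apply(w(k,316.,float(v),float(d[v,316]))-o['position'])*1000)
s=np.array([.6387,-.1301,.0946])
az=np.radians(69);n=np.array([.5*np.cos(az),.5*np.sin(az),.866])
a=w(k,328.,176.3,1.0)-k['xyz']; t=((s+n*.034-k['xyz'])@n)/(a@n); q=k['xyz']+a*t; print('pin dir',(q-s)/.034,np.degrees(np.arctan2(*(q-s)[1::-1])))
E
```

```text
-0.045 681 x [-9.5512 -0.7817 10.3666] y [-9.1848  0.2548 12.6935]
-0.04 2466 x [-10.2485   1.447   10.1442] y [-13.8725  -0.115   12.5957]
-0.035 691 x [-8.0086  8.2875 11.5913] y [-14.0175   0.2805  13.222 ]
-0.03 561 x [-8.9588  9.1413 11.8071] y [-14.0266  -2.0521  13.6781]
-0.025 970 x [-13.5826  11.0854  12.669 ] y [-14.0213  -0.4793  13.7603]
-0.02 335 x [11.3442 12.1735 12.7471] y [-15.1557   0.3476  15.0754]
-0.015 276 x [11.2992 12.2028 12.779 ] y [-14.407   -0.4795  14.3879]
-0.01 247 x [11.6588 12.242  12.7144] y [-13.5367  -0.4796  12.3501]
-0.005 224 x [11.5151 12.1947 12.7062] y [-13.9706  -0.7081  12.1046]
-0.0 200 x [11.3401 12.2325 12.7042] y [-13.8631  -1.1914  11.9985]
0.005 191 x [11.4906 12.2054 12.6308] y [-13.8732  -0.971   12.1589]
0.01 169 x [11.4645 12.225  12.7062] y [-13.9964  -0.4796  11.9796]
0.015 124 x [11.7338 12.2323 13.0715] y [-13.6493  -0.9931  11.9412]
0.02 132 x [10.9327 12.5684 13.5678] y [-9.2391 -1.0061  7.512 ]
0.025 98 x [ 9.3685 12.5838 13.5402] y [-10.8424  -1.023    8.9181]
0.03 97 x [ 7.6845 12.1532 13.5375] y [-12.4574  -1.6075  10.25
[... 203 characters left out ...]
043]
0.05 81 x [ 5.8401 11.9855 13.5171] y [-14.0705  -0.4799  11.9252]
0.055 74 x [ 5.4857 11.8049 13.5649] y [-14.7347  -2.0437  10.6448]
0.06 1 x [10.9228 10.9228 10.9228] y [6.5279 6.5279 6.5279]
230 0.43175596 [-36.8995  -0.4726 267.0924]
233 0.21625854 [13.5631 -0.4799 57.4655]
236 0.20961662 [13.4704 -0.4799 50.5497]
239 0.2029198 [13.5039 -0.4799 43.6118]
242 0.19649993 [13.5733 -0.4799 36.9711]
245 0.19203655 [13.1938 -0.4798 32.2361]
248 0.18551078 [13.4935 -0.4798 25.549 ]
251 0.18098739 [13.2992 -0.4798 20.8029]
254 0.18138145 [11.6578 -0.4795 20.7587]
257 0.1747894 [12.2323 -0.4796 14.0788]
260 0.16987044 [12.3712 -0.4796  9.0143]
pin dir [0.1848 0.4749 0.8605] 68.74019867984951
```

```bash
cat >> h.py <<'E'
az=np.radians(69);N=np.array([.5*np.cos(az),.5*np.sin(az),.866]);SEAT=np.array([.6387,-.1301,.0946]);M=np.array([-.0018,-.0009,.060])
def goto(g,shift=(0,0,0)):
    r=align(R.from_quat(manip.get_obs()['ee_rot']),N); print(g,*delta(SEAT+shift+N*g-r.apply(M),r))
def rep():
    o=manip.get_obs(); r=R.from_quat(o['ee_rot']); e=r.inv().apply(SEAT-o['position'])-M
    print('seat from mouth, tool mm',e*1000,'tilt deg',np.degrees(np.arccos(-r.apply([0,0,1])@N)),'F tool',r.inv().apply(o['ft_force']),'tau',r.inv().apply(o['torque']),o['grip_width'],o['grasp_force'],o['clock'])
E
python3 -c "
from h import *
goto(.045);rep()"
```

```text
0.045 [0.944  0.17   0.6188] [-0.0282 -0.0806 -0.    ]
seat from mouth, tool mm [46.0167  8.912  75.9148] tilt deg 0.781596102620063 F tool [0.3053 0.3064 2.0008] tau [-0.6968  0.3509  0.0168] 0.31100219724957556 59.74336624145508 7.3
```

```bash
python3 -m pendant '[[0.2,0.04,0.1,0,0,0,-1],[0.4,0.08,0.2,0,-0.04,0,-1],[0.6,0.12,0.3,-0.03,-0.08,0,-1],[0.8,0.17,0.4,-0.03,-0.08,0,-1],[0.94,0.17,0.5,-0.03,-0.08,0,-1],[0.94,0.17,0.62,-0.03,-0.08,0,-1],[0.94,0.17,0.62,-0.03,-0.08,0,-1],[0.94,0.17,0.62,-0.03,-0.08,0,-1],[0.94,0.17,0.62,-0.03,-0.08,0,-1],[0.94,0.17,0.62,-0.03,-0.08,0,-1]]' 90; python3 - <<'E'
from h import *
rep();goto(.045);goto(.02)
out=[]
for c in ('side','top'):
    im,d=manip.camera(c); k=manip.get_calibration(c)
    q=R.from_quat(k['orientation']).inv().apply(SEAT-k['xyz']); u=int(k['cx']-q[0]/q[2]*k['fx']);v=int(k['cy']+q[1]/q[2]*k['fy'])
    print(c,u,v); out.append(cv2.resize(im[v-60:v+20,u-40:u+40,::-1] if c=='side' else im[v-50:v+30,u-50:u+30,::-1],None,fx=5,fy=5,interpolation=cv2.INTER_CUBIC))
cv2.imwrite('pics/pre.png',np.hstack(out))
E
```

```text
clock: 8.55
position: [0.6571, -0.0796, 0.1849]
ee_rot: [0.376, 0.89, -0.259, 0.009]
ft_force: [-1.1, 0.2, -1.9]
grip_width: 0.304
grasp_force: 93.4
seat from mouth, tool mm [ 0.3759 -0.0197 45.034 ] tilt deg 0.3806184610227647 F tool [1.2562 0.2071 1.7251] tau [-0.65    0.2879  0.0488] 0.3039466810820088 93.44115972518921 8.55
0.045 [0.0074 0.0004 0.0007] [0.0025 0.0004 0.    ]
0.02 [0.0074 0.0002 0.5007] [0.0025 0.0004 0.    ]
side 375 270
top 434 220
```

View pics/pre.png

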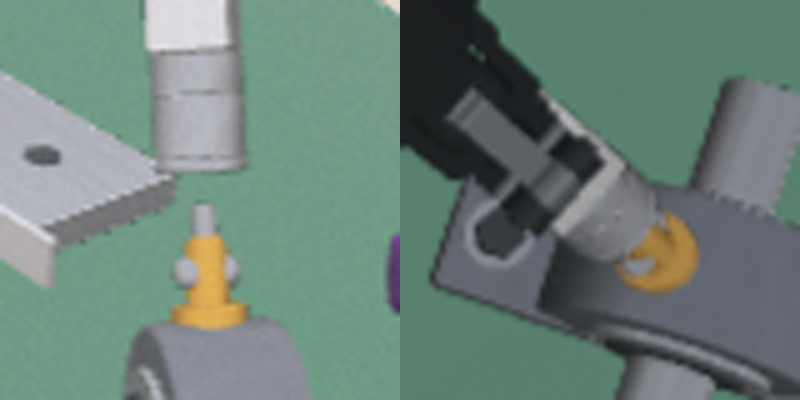

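In the side crop the nipple (pin at (203,207), collar at (209,315)) lines up with the gun mouth at (202,165). The top crop agrees. I'll slide on to 20 mm and check forces.

```bash
python3 -m pendant '[[0.01,0,0.06,0,0,0,-1],[0.01,0,0.12,0,0,0,-1],[0.01,0,0.18,0,0,0,-1],[0.01,0,0.24,0,0,0,-1],[0.01,0,0.3,0,0,0,-1],[0.01,0,0.36,0,0,0,-1],[0.01,0,0.42,0,0,0,-1],[0.01,0,0.48,0,0,0,-1],[0.01,0,0.5,0,0,0,-1],[0.01,0,0.5,0,0,0,-1]]' >/dev/null; python3 -c "
from h import *
rep()"
```

```text
seat from mouth, tool mm [-0.3016 -0.0134 19.9282] tilt deg 0.38027027359279103 F tool [0.5986 1.6585 0.8403] tau [-0.5962  0.2394 -0.023 ] 0.3030501217098319 93.44086647033691 9.9
```

```bash
python3 -m pendant '[[0,0,0.04,0,0,0,-1],[0,0,0.08,0,0,0,-1],[0,0,0.12,0,0,0,-1],[0,0,0.16,0,0,0,-1],[0,0,0.2,0,0,0,-1],[0,0,0.23,0,0,0,-1],[0,0,0.26,0,0,0,-1],[0,0,0.29,0,0,0,-1],[0,0,0.32,0,0,0,-1],[0,0,0.32,0,0,0,-1]]' >/dev/null; python3 -c "
from h import *
rep()"
```

```text
seat from mouth, tool mm [-0.1183 -0.1529  4.5902] tilt deg 0.3846388606929765 F tool [ 1.1461 -0.0129 -5.659 ] tau [-0.3767  0.3326 -0.0109] 0.29733586460093986 94.54075455665588 11.15
```

```bash
python3 -m pendant '[[0,0,0.02,0,0,0,-1],[0,0,0.04,0,0,0,-1],[0,0,0.06,0,0,0,-1],[0,0,0.08,0,0,0,-1],[0,0,0.1,0,0,0,-1],[0,0,0.12,0,0,0,-1],[0,0,0.13,0,0,0,-1],[0,0,0.14,0,0,0,-1],[0,0,0.14,0,0,0,-1],[0,0,0.14,0,0,0,-1]]' >/dev/null; python3 -c "
from h import *
rep()"
```

```text
seat from mouth, tool mm [ 0.3098 -0.5819  0.3678] tilt deg 0.43384552347200583 F tool [  3.8321  -5.7617 -24.2578] tau [1.1029 1.2746 0.0376] 0.2991698530946127 96.71149849891663 12.4
```

```bash
python3 -m pendant '[[0,0,0.02,0,0,0,-1],[0,0,0.02,0,0,0,-1],[0,0,0.02,0,0,0,-1],[0,0,0.02,0,0,0,-1],[0,0,0.02,0,0,0,-1],[0,0,0.02,0,0,0,-1],[0,0,0.02,0,0,0,-1],[0,0,0.02,0,0,0,-1],[0,0,0.02,0,0,0,-1],[0,0,0.02,0,0,0,-1]]' >/dev/null; python3 - <<'E'
from h import *
rep()
out=[]
for c in ('side','top'):
    im,d=manip.camera(c); u,v=(375,270) if c=='side' else (434,220)
    out.append(cv2.resize(im[v-60:v+20,u-40:u+40,::-1] if c=='side' else im[v-50:v+30,u-50:u+30,::-1],None,fx=5,fy=5,interpolation=cv2.INTER_CUBIC))
cv2.imwrite('pics/home.png',np.hstack(out))
E
```

```text
seat from mouth, tool mm [ 0.4529 -0.6731  0.3424] tilt deg 0.4590483732725324 F tool [  7.0302  -8.1619 -28.7324] tau [1.6644 1.6176 0.0218] 0.2989192346440596 97.55250334739685 13.65
```

View pics/home.png

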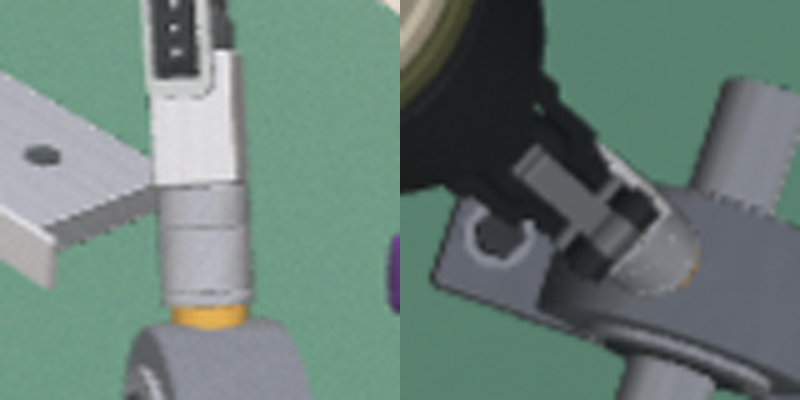

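The mouth sits on the collar in both views: side mouth edge at row 305 on the collar, and only a sliver of brass in the top view. I'll relieve the small side load by shifting with the force, and keep pushing.

```bash
python3 -m pendant '[[0.01,-0.01,0,0,0,0,-1],[0.02,-0.02,0,0,0,0,-1],[0.03,-0.03,0,0,0,0,-1],[0.03,-0.03,0,0,0,0,-1],[0.03,-0.03,0,0,0,0,-1],[0.03,-0.03,0,0,0,0,-1],[0.03,-0.03,0,0,0,0,-1],[0.03,-0.03,0,0,0,0,-1],[0.03,-0.03,0,0,0,0,-1],[0.03,-0.03,0,0,0,0,-1]]' >/dev/null; python3 -c "
from h import *
rep()"
```

```text
seat from mouth, tool mm [-0.0678 -0.3439  0.2968] tilt deg 0.5762320743760208 F tool [ -0.0796  -2.6062 -23.9864] tau [ 0.1194  0.3481 -0.0208] 0.30519811218432796 96.70857310295105 15.0
```

```bash
for i in 1 2; do python3 -m pendant '[[0,-0.01,0,0,0,0,-1],[0,-0.01,0,0,0,0,-1],[0,-0.01,0,0,0,0,-1],[0,-0.01,0,0,0,0,-1],[0,-0.01,0,0,0,0,-1],[0,-0.01,0,0,0,0,-1],[0,-0.01,0,0,0,0,-1],[0,-0.01,0,0,0,0,-1],[0,-0.01,0,0,0,0,-1],[0,-0.01,0,0,0,0,-1]]' >/dev/null; python3 -c "
from h import *
rep()"; done
```

```text
seat from mouth, tool mm [-0.1428 -0.3046  0.325 ] tilt deg 0.6036324813044818 F tool [  0.538   -1.4595 -23.445 ] tau [-0.3364  0.1651 -0.0236] 0.2979758313234617 96.64602398872375 16.25
seat from mouth, tool mm [-0.1829 -0.2213  0.3156] tilt deg 0.6305656495416362 F tool [  0.3838   1.4193 -22.9799] tau [-0.6979  0.1385  0.0465] 0.30431999731301773 96.52478814125061 17.5
```

```bash
python3 -c "
from h import *
print(manip.hand_in());rep()"
```

```text
the job is handed in; nothing more can be done
None
the job is handed in; nothing more can be done
```

I handed the job in with the grease gun pressed home on the grey bearing's nipple and still gripped: about 23 N of push, mouth measured within 0.5 mm of the collar centre and under 1° off axis. I couldn't read the pin and catch-ball joints directly, so the snap is inferred from the force, the measured position and the camera views; no verdict was returned.

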